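Set the tube mixer's speed dial to the green mark and start it

TASK

Get the tube roller mixer running at its usual speed: with a fingertip dragging on the knurled rim, turn the black speed dial clockwise until it clicks in with its pointer at the green mark, and take the finger away. Then press the green start button right in and let it spring back. Do not pinch the dial, do not press start before the dial is set, and leave the tubes, the vial and the bottle where they are.

Things in the scene. Friction and masses are not known exactly. Their poses are not given: they have to be found in the camera images.
- mixer: White tube roller mixer, fixed. Origin on the table below the dial's axis; x to its back, y to its left along the rollers, z up. Body x -60..155, y -55..285 mm. Right end (y -55..55): control deck, top at z 85 mm, dial at (0, 0), start button at (88, 0) mm. y 57..263 mm: five fixed grey rollers, tops at z 90 mm
- dial_axis (a point): Point on the dial's vertical axis at its top face, 109 mm above the table; axes as the mixer's. The dial is a black knurled knob 52 mm across, its rim 4 to 24 mm above the deck, over a thin skirt 57 mm across and 5 mm high
- dial (a joint): Speed dial, rad, growing clockwise from above, 0 to 2.094; starts 1 or 2 clicks below green. Stops: 0, 0.524, 1.047, 1.571 (green mark), 2.094. Between them it is sprung to the nearest (0.035 N m at most, 1.4 N at the rim); let go, it snaps in within 0.2 s. Red pointer line on the silver cap: at 0 it is 60 deg anticlockwise of the mixer's +x, at green 30 deg clockwise of it
- green_mark (a point): Green dot 8 mm across on the deck, 38.5 mm from the dial's axis; the other settings have smaller white dots on the same circle
- start (a joint): Travel of the round green start button (22 mm across, in a black 38 mm collar), m: 0 out, 0.005 fully in; fully in takes about 4 N, and it springs back when let go
- start_top (a point): Centre of the start button's top face, 104 mm above the table with the button out; it is pressed straight down. Its collar's top is 95 mm above the table
- tube_purple: Loose stoppered sample tube, 16 mm across, 100 mm long, lying along the rollers in a groove between two of them; purple cap; origin under its middle, y along it
- tube_blue: The same with a blue cap, in another groove
- vial: Loose black test-strip vial with a white cap, 30 mm across, 52 mm tall, standing on the table to the right of the mixer; origin at the centre of its underside
- spirit: Loose white disinfectant bottle with a blue cap, 68 mm across, 170 mm tall, standing on the table to the right of the mixer; origin at the centre of its underside

How it is judged (in metres and radians):
On the way, in this order (a step that is already met when the one before it is completed fails the run):
1. the dial has clicked in at the green mark and the fingers are off the mixer (value of joint dial between 1.45 and 1.69 rad and contact force between mixer and the fingers below 0.2 N), for 0.2 s.
2. the start button is pressed right in (value of joint start above 0.004 m), for 0.05 s.
At the end, for the whole second after the job is handed in: The dial rests clicked in at the green mark (1.45 to 1.69 rad), the start button has been pressed at least 4 of its 5 mm after that and is out again (under 1.5 mm), and tubes, vial and bottle are within 20 mm of where they stood (value of joint dial between 1.45 and 1.69 rad and value of joint start below 0.0015 m and distance of each of tube_purple, tube_blue, vial, spirit from where it was at the start of the episode below 0.02 m); the robot touches nothing.
It fails at once if start pressed (over 2.5 mm) while the dial is not at the green mark (value of joint start above 0.0025 m and (value of joint dial below 1.45 rad or value of joint dial above 1.69 rad)).
It fails at once if the dial is pinched: the space between the fingers is brought down over the dial's middle, within 10 mm of its axis and with the grasp point less than 14 mm above its top (horizontal distance between the grasp point and dial_axis below 0.01 m and z of the grasp point in the frame of dial_axis below 0.014 m).
It fails at once if a tube, the vial or the bottle is moved more than 20 mm (distance of any of tube_purple, tube_blue, vial, spirit from where it was at the start of the episode above 0.02 m).
It also fails if it takes over 48 s, if anything falls off the work surface, if the arm or the gripper's body presses on something with over 40 N, if the wrist force passes 120 N, or if a joint passes its speed limit or range.

ROBOT

A 6-joint arm with a two-finger parallel gripper is mounted at the origin on the work surface. World frame = base frame: x ahead of the robot, y to its left, z up, the work surface at z = 0. Lengths are in mm, angles in rad, forces in N, time in s.
With the tool pointing down it reaches from about 350 to 975 mm from the base axis. Payload 7.1 kg.
Tool frame: the origin (TCP) lies at the very end of the fingers, on their centre line; the grasp point (between the pads) lies 19 mm behind it; x points along the fingers, z is the direction in which the jaws open and shut, and the axes are right-handed (so a half turn about x gives the same grasp; the last joint's range is limited). The gripper opens to 88 mm and grips with 3 to 60 N. Pads are 20 mm wide; open, the fingers measure 115 mm over their backs; the gripper's body (75 mm by 178 mm) begins 61 mm behind the grasp point.
Start: joints at [-1.266, 0.423, 1.63, -0, 1.089, -0.019], TCP at [198.874, -592.498, 222.675] pointing down, gripper open.
Joint ranges: [-3, 3], [-0.9, 2.11], [0.09, 2.58], [-1.31, 4.45], [0.11, 2.69], [-2.54, 2.54]. Speed limits (rad/s): [2.39, 2.39, 3.01, 3.14, 3.14, 3.14].

INTERFACE

Orientations are given as a rotation vector (axis times angle).
In Python, from workcell import * gives the robot as it stands.
- The arm moves only by the shell command python3 -m crank 'ROWS'. ROWS is JSON, a list of rows, each a list of 3 entries, a list of its own where there are three numbers: the shift along the tool's x, y, z in cm, then the turn, a rotation vector about the tool's x, y, z in degrees, then the finger opening in cm, from 0 to 8.78. In form: [[[dx, dy, dz], [rx, ry, rz], claw], ...]. A call has 1 to 5 rows; each row shifts and turns the commanded pose from where the row before left it, along the tool's axes as they then stand; what a row does not reach is not made up. A row lasts 1/8 s, in which the tool goes at most 62.5 mm and 10.7 degrees, less where a joint would pass 70% of its speed; a pose out of reach is approached as far as the arm can. A call with a gripper value outside its range is refused whole. The fingers move at their own pace and stop on an object; the grip force is fixed at half the most. Time passes only in rows, so rows that do not move let the fingers close. It gives the time, the measured TCP pose, the force and the opening at its end, in the units of the state.
- get_obs(): the state, without advancing time (a new reading comes with each control period).
- get_image(name): name is "side" or "top"; returns a dict with "pixels" (480x640x3 uint8, red, green, blue), "mtx" (3x3 intrinsics, pixels), "view" (4x4, takes a point from world to camera coordinates). Camera axes: x right, y down, z forward; pixel columns grow to the right and rows downward; lengths in mm; the calibration is good to about 2 mm. A picture is of the moment at which its call begins. There is no depth.
- close_job(): hands the job in, once; it reports no verdict.
The state is a dict: "t": time; "qpos": joint angles; "qvel": joint speeds; "joint_torque": joint torques, N m; "ee_pos": TCP position; "orientation": TCP orientation; "ft_force": force on the tool from outside, world axes, zero at the start; "moment": the same for the moment, N m; "width": finger opening in mm.
Only numpy, scipy, OpenCV 4.12 (cv2) and the standard library are available. Lean on these libraries where they do the work, as an engineer would, in place of code of your own. Each camera call takes 0.05 s, during which the arm holds its last target.

## Working session

There is one attempt and no reset: what is moved stays moved. The work goes in short steps, Python scripts to look and compute and a shell command to move; the robot and the scene stay as the last step left them, time stands still between calls to the robot, and variables do not carry over. Pictures are saved under pics/ and viewed, and the job is handed in when it is done.

```bash
ls; mkdir -p pics
python3 - <<'E'
from workcell import *
import cv2, numpy as np
o=get_obs(); print(o)
for n in ("side","top"):
    im=get_image(n); cv2.imwrite(f"pics/{n}0.png",im["pixels"][:,:,::-1]); print(n,np.array(im["mtx"]).tolist(),np.round(im["view"],4).tolist())
E
```

```text
pics
{'t': 0.0, 'qpos': array([-1.26601527e+00,  4.23813051e-01,  1.63067550e+00,  2.47840708e-06,
        1.08859630e+00, -1.90244185e-02]), 'qvel': array([-9.48998606e-04, -5.29473085e-04,  1.65576180e-04, -1.05761365e-03,
       -4.19629012e-04,  6.20814490e-05]), 'joint_torque': array([ 3.25733308e-03, -5.44616854e+01, -2.73662961e+01,  6.47116243e-02,
        2.27025751e-02, -1.02837037e-04]), 'ee_pos': array([ 198.70668231, -591.99406811,  221.92474171]), 'orientation': array([ 0.96835326,  1.34638766, -0.96686854]), 'ft_force': array([-0.8259757 , -0.46904897,  1.02380974]), 'moment': array([-0.00841105, -0.02223347, -0.03089573]), 'width': 87.78331362017342}
side [[547.2975095711563, 0.0, 322.01574702411136], [0.0, 547.2975095711563, 245.10776801127878], [0.0, 0.0, 1.0]] [[0.941, -0.3384, -0.0042, -574.1204], [-0.2407, -0.6605, -0.7112, 124.196], [0.2379, 0.6703, -0.7029, 827.7984], [0.0, 0.0, 0.0, 1.0]]
top [[506.25257994400675, 0.0, 313.5716906054049], [0.0, 506.25257994400675, 242.0956465362934], [0.0, 0.0, 1.0]] [[0.0217, -0.9994, 0.0281, -135.6099], [-0.9992, -0.0226, -0.0331, 570.7302], [0.0337, -0.0273, -0.9991, 855.1638], [0.0, 0.0, 0.0, 1.0]]
```

View pics/side0.png

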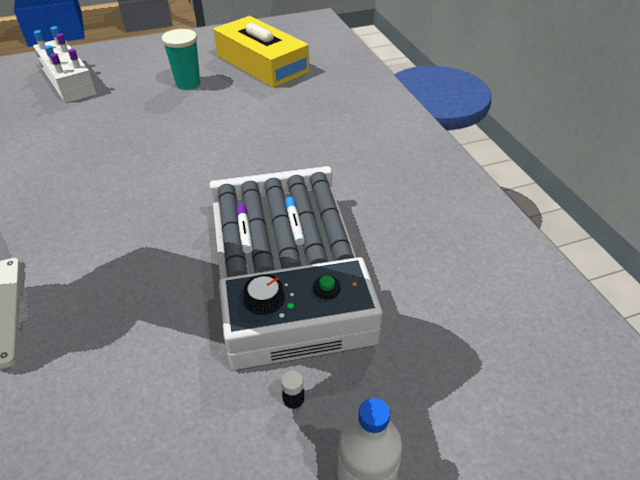

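View pics/top0.png

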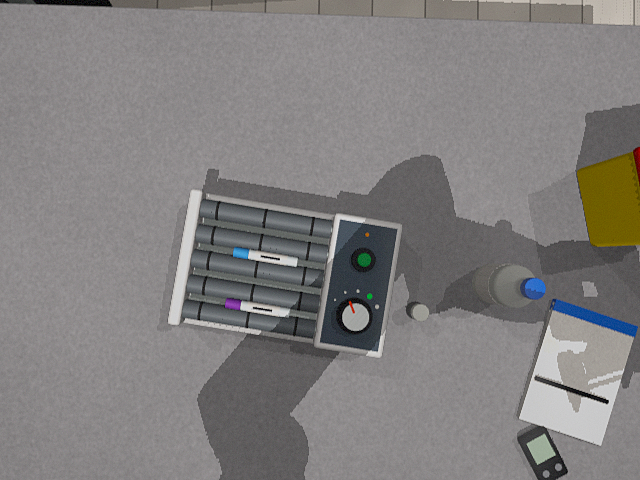

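The top view shows the dial cap at about (355,316), the start button at (364,260) and the green dot at (370,296). The side view has them at about (263,289), (327,284) and (291,306). I'll zoom in and triangulate.

```bash
cat > h.py <<'E'
from workcell import *
import cv2, numpy as np
CAM={"side":(np.array([[547.2975,0,322.01575],[0,547.2975,245.10777],[0,0,1]]),None),}
def cams():
    r={}
    for n in ("side","top"):
        im=get_image(n); r[n]=(np.array(im["pixels"]),np.array(im["mtx"]),np.array(im["view"]))
    return r
def tri(c,ps,pt):
    P=[c[n][1]@c[n][2][:3] for n in ("side","top")]
    X=cv2.triangulatePoints(P[0],P[1],np.array(ps,float).reshape(2,1),np.array(pt,float).reshape(2,1)); return (X[:3]/X[3]).ravel()
def atz(c,n,p,z):
    _,K,V=c[n]; R=V[:3,:3];C=-R.T@V[:3,3]; d=R.T@np.linalg.inv(K)@np.array([p[0],p[1],1.]); return C+d*(z-C[2])/d[2]
def proj(c,n,X):
    _,K,V=c[n]; q=K@(V[:3,:3]@np.array(X)+V[:3,3]); return q[:2]/q[2]
def crop(c,n,u,v,w,h,s,name):
    im=c[n][0][v:v+h,u:u+w,::-1]; cv2.imwrite(name,cv2.resize(im,None,fx=s,fy=s,interpolation=cv2.INTER_CUBIC))
E
python3 - <<'E'
from h import *
import pickle
c=cams(); pickle.dump(c,open('c0.pkl','wb'))
crop(c,"top",310,205,100,150,4,"pics/t1.png"); crop(c,"side",215,255,180,115,4,"pics/s1.png")
print(tri(c,(263,289),(355,316)),tri(c,(327,284),(364,260)))
E
```

```text
[ 459.57177738 -185.4935322   108.30405681] [ 545.56496519 -199.02871198   99.42367656]
```

View pics/t1.png

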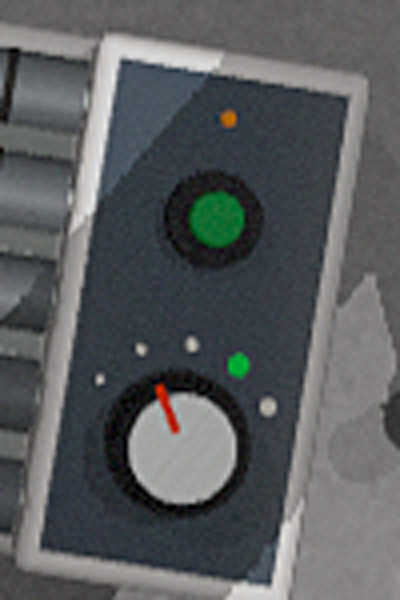

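View pics/s1.png

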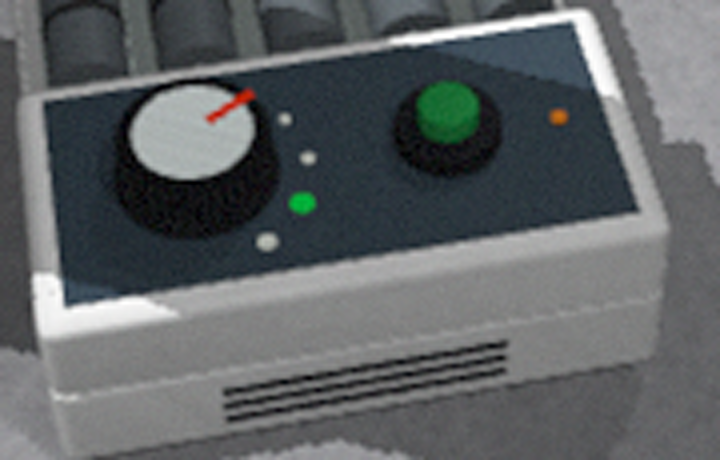

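Run:
```python
from h import *
import pickle
from scipy.spatial.transform import Rotation as R
c=pickle.load(open('c0.pkl','rb'))
D=tri(c,(263.1,287.7),(355.6,317.1));B=tri(c,(327,279.7),(364.1,259.9));print(D,B,B-D)
v=(B-D)[:2]; print("yaw",np.degrees(np.arctan2(v[1],v[0])),np.linalg.norm(v))
G=tri(c,(290.6,305.6),(369.4,296.2)); print("green",G,np.degrees(np.arctan2(*(G-D)[1::-1])),np.linalg.norm((G-D)[:2]))
a=atz(c,"top",(350,301.4),109);b=atz(c,"top",(354.2,312.7),109); print("ptr top",np.degrees(np.arctan2(*(a-b)[1::-1])))
a=atz(c,"side",(278.5,278),109);b=atz(c,"side",(267.3,285),109); print("ptr side",np.degrees(np.arctan2(*(a-b)[1::-1])))
print(atz(c,"top",(355.6,317.1),109),atz(c,"side",(263.1,287.7),109),atz(c,"top",(364.1,259.9),104),atz(c,"side",(327,279.7),104))
o=get_obs();M=R.from_rotvec(o["orientation"]).as_matrix();print(M.round(3)); print(o['t'])
```

```text
[ 459.10378729 -186.2352245   111.95768268] [ 545.78708292 -198.18925343  107.33625891] [ 86.68329563 -11.95402892  -4.62142377]
yaw -7.851829397555413 87.50367162948778
green [ 489.25876957 -209.81409795   88.70278783] -38.02266884117856 38.27905731990884
ptr top 21.604025881251975
ptr side 21.430646374172976
[ 458.10831816 -186.38596675  109.        ] [ 460.11945826 -183.87896997  109.        ] [ 544.96014147 -198.34671843  104.        ] [ 547.53555982 -195.60116802  104.        ]
[[-0.     0.948  0.318]
 [ 0.001  0.318 -0.948]
 [-1.     0.    -0.001]]
0.2
```

The dial sits at about (459,-185), the button at (546,-197) and the mixer yaw is -7.9°. The pointer reads 29.4° anticlockwise of mixer +x, so the dial is at 0.524, two clicks below green. I'll close the fingers and move to the front-right side of the dial at a safe height.

```bash
python3 -m crank '[[[0,4.12,-3.44],[0,0,0],0],[[0,4.12,-3.44],[0,0,0],0],[[0,4.12,-3.44],[0,0,0],0],[[0,4.12,-3.44],[0,0,0],0],[[0,4.12,-3.44],[0,0,0],0]]'; python3 -m crank '[[[0,4.12,-3.44],[0,0,0],0],[[0,4.12,-3.44],[0,0,0],0],[[0,4.12,-3.44],[0,0,0],0],[[0,0,0],[-10.5,0,0],0],[[0,0,0],[-10.5,0,0],0]]';python3 -m crank '[[[0,0,0],[-10.5,0,0],0],[[0,0,0],[0,0,0],0]]'
cat > st.py <<'E'
from h import *
from scipy.spatial.transform import Rotation as R
o=get_obs();M=R.from_rotvec(o["orientation"]).as_matrix();p=o["ee_pos"];print("t",o["t"],"p",p.round(1),"w",round(o["width"],1))
print("tooly yaw",np.degrees(np.arctan2(M[1,1],M[0,1])).round(1),"x",M[:,0].round(3))
D=np.array([459,-185.3,109]);B=np.array([546.2,-197.1,104])
print("to D tool mm",(M.T@(D-p)).round(1),"r",np.linalg.norm((D-p)[:2]).round(1),"to B tool",(M.T@(B-p)).round(1))
print("force tool",(M.T@o["ft_force"]).round(2),"mom",(M.T@o["moment"]).round(2))
E
python3 st.py
```

```text
t: 0.82
ee_pos: [340.1, -362.4, 222.7]
orientation: [0.968, 1.345, -0.968]
ft_force: [0.0, 0.2, 1.2]
width: 41.0
t: 1.45
ee_pos: [424.2, -225.8, 222.6]
orientation: [0.681, 1.461, -0.681]
ft_force: [-0.4, -0.3, 1.0]
width: 0.5
t: 1.7
ee_pos: [423.7, -226.6, 222.6]
orientation: [0.547, 1.501, -0.547]
ft_force: [-0.0, 0.1, 0.6]
width: 0.5
t 1.7 p [ 423.7 -226.6  222.6] w 0.5
tooly yaw 50.0 x [-0.  0. -1.]
to D tool mm [113.6  54.3   0.5] r 54.3 to B tool [118.6 101.4  74.8]
force tool [-0.59  0.04 -0.04] mom [ 0.03 -0.05 -0.02]
```

```bash
python3 -m crank '[[[5,0,0],[0,0,0],0],[[5,0,0],[0,0,0],0],[[2.6,0,0],[0,0,0],0],[[0,1.4,0],[0,0,0],0],[[0,0,0],[0,0,0],0]]'; python3 st.py
python3 - <<'E'
from h import *
c=cams();crop(c,"top",280,180,200,200,3,"pics/t2.png"); crop(c,"side",180,180,240,190,3,"pics/s2.png")
E
```

```text
t: 2.33
ee_pos: [434.2, -215.7, 97.6]
orientation: [0.546, 1.499, -0.546]
ft_force: [-0.3, -0.8, -0.0]
width: 0.2
t 2.325 p [ 434.2 -215.7   97.6] w 0.2
tooly yaw 50.0 x [ 0.001 -0.001 -1.   ]
to D tool mm [-11.4  39.3  -0.5] r 39.3 to B tool [-6.3 86.3 73.9]
force tool [ 0.05 -0.85  0.31] mom [ 0.   -0.01  0.04]
```

View pics/t2.png

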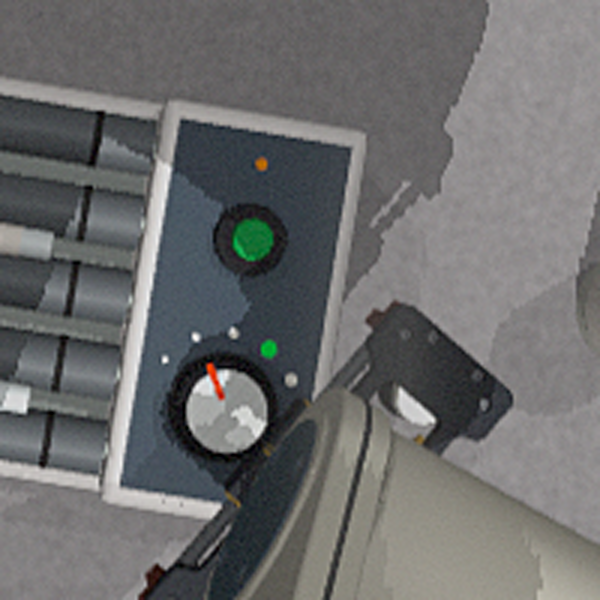

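View pics/s2.png

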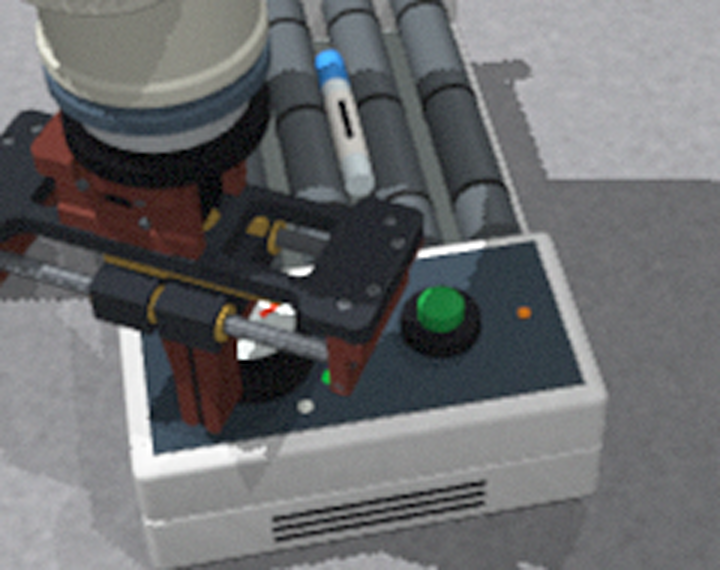

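Both views show the closed red fingertips a few millimetres from the front-right of the rim. The side crop puts them at about (215,400). The pointer hasn't moved. Next I'll ease in until I feel contact.

```bash
python3 -m crank '[[[0,0.15,0],[0,0,0],0],[[0,0.1,0],[0,0,0],0]]' >/dev/null; python3 st.py;  python3 -m crank '[[[0,0.1,0],[0,0,0],0],[[0,0,0],[0,0,0],0]]' >/dev/null; python3 st.py
```

```text
t 2.675 p [ 434.7 -214.3   97.4] w 0.4
tooly yaw 50.0 x [ 0.001 -0.001 -1.   ]
to D tool mm [-11.6  37.8   0. ] r 37.8 to B tool [-6.5 84.8 74.4]
force tool [ 0.09  0.24 -0.18] mom [ 0.01 -0.06 -0.01]
t 2.925 p [ 435.1 -213.3   96.7] w 0.3
tooly yaw 50.0 x [ 0. -0. -1.]
to D tool mm [-12.3  36.9   0.4] r 36.9 to B tool [-7.2 83.8 74.8]
force tool [0.14 0.03 0.55] mom [-0.05 -0.03  0.04]
```

```bash
for i in 1; do python3 -m crank '[[[0,0.1,0],[0,0,0],0],[[0,0,0],[0,0,0],0]]' >/dev/null; python3 st.py|grep -v x; python3 -m crank '[[[0,0.1,0],[0,0,0],0],[[0,0,0],[0,0,0],0]]' >/dev/null; python3 st.py; done
```

```text
t 3.175 p [ 435.7 -212.5   96.6] w 0.6
to D tool mm [-12.4  35.8   0.4] r 35.8 to B tool [-7.4 82.8 74.8]
force tool [ 0.37 -0.28 -0.45] mom [-0.06 -0.01  0.02]
t 3.425 p [ 436.2 -211.8   96.6] w 0.8
tooly yaw 50.1 x [-0. -0. -1.]
to D tool mm [-12.4  35.    0.5] r 35.0 to B tool [-7.4 81.9 74.9]
force tool [-0.64 -1.2  -0.22] mom [ 0.02 -0.06 -0.2 ]
```

```bash
python3 -m crank '[[[0,0.05,0],[0,0,0],0],[[0,0,0],[0,0,0],0]]' >/dev/null; python3 st.py|grep -v x; python3 -m crank '[[[0,0.05,0],[0,0,0],0],[[0,0,0],[0,0,0],0]]' >/dev/null; python3 st.py
```

```text
t 3.675 p [ 436.2 -211.7   96.6] w 0.4
to D tool mm [-12.4  34.8   0.5] r 34.8 to B tool [-7.4 81.7 75. ]
force tool [-0.63 -4.95  0.08] mom [ 0.01 -0.07 -0.92]
t 3.925 p [ 436.3 -211.5   96.7] w 0.5
tooly yaw 50.1 x [-0.001 -0.001 -1.   ]
to D tool mm [-12.4  34.7   0.6] r 34.7 to B tool [-7.5 81.6 75. ]
force tool [-0.47 -8.64  0.32] mom [ 0.1  -0.08 -1.44]
```

Contact is clear, with about 8.6 N radial. The dial centre is roughly 0.9 mm nearer the finger than I estimated. I'll swing the fingertip clockwise about the dial axis, 7.5° per row.

```bash
python3 -m crank '[[[0,0.03,-0.46],[7.5,0,0],0],[[0,0.03,-0.46],[7.5,0,0],0],[[0,0,0],[0,0,0],0]]' >/dev/null; python3 st.py;python3 - <<'E'
from h import *
c=cams();crop(c,"top",280,180,200,200,3,"pics/t3.png")
E
```

```text
t 4.3 p [ 429.5 -204.1   96.6] w 0.3
tooly yaw 35.0 x [-0.002  0.    -1.   ]
to D tool mm [-12.5  34.9   1.5] r 35.0 to B tool [-7.7 99.6 61.2]
force tool [-3.48 -7.84 -0.48] mom [-0.01 -0.01 -1.17]
```

View pics/t3.png

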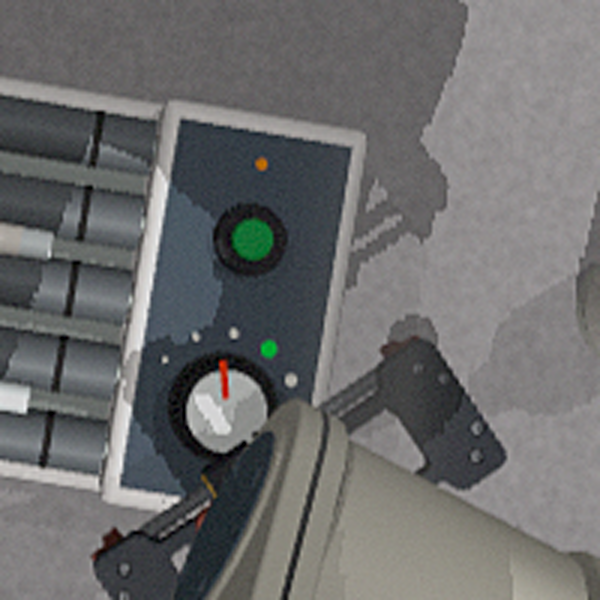

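The pointer is now at (222,362)-(226,398) in the crop, so it turned about 15° with the finger and didn't slip. I'll keep going.

```bash
python3 -m crank '[[[0,0.03,-0.46],[7.5,0,0],0],[[0,0.03,-0.46],[7.5,0,0],0],[[0,0,0],[0,0,0],0]]' >/dev/null; python3 st.py;python3 -m crank '[[[0,0.03,-0.46],[7.5,0,0],0],[[0,0.03,-0.46],[7.5,0,0],0],[[0,0,0],[0,0,0],0]]' >/dev/null; python3 st.py
python3 - <<'E'
from h import *
c=cams();crop(c,"top",280,180,200,200,3,"pics/t4.png")
E
```

```text
t 4.775 p [ 425.2 -195.6   96.5] w 0.3
tooly yaw 20.1 x [-0.002  0.001 -1.   ]
to D tool mm [-12.5  35.2   1.9] r 35.3 to B tool [ -7.7 113.1  42.9]
force tool [-3.24 -6.72 -0.14] mom [ 0.02 -0.1  -1.  ]
t 5.15 p [ 423.2 -186.5   96.5] w 0.5
tooly yaw 5.2 x [-0.002  0.001 -1.   ]
to D tool mm [-12.6  35.7   2. ] r 35.8 to B tool [ -7.8 121.5  21.7]
force tool [-2.85 -6.33  0.14] mom [-0.03  0.06 -0.97]
```

View pics/t4.png

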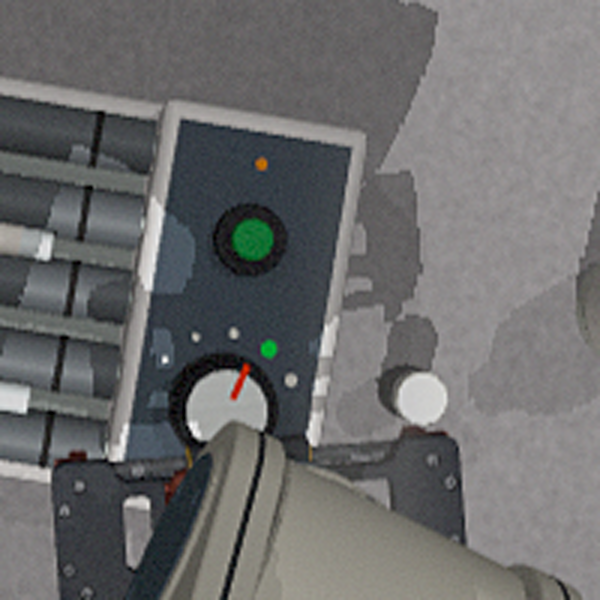

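The pointer at (247,365) is about 43° round, and the contact force is holding at about 6 N. One more swing of 15°, then I'll back off radially.

```bash
python3 -m crank '[[[0,0.03,-0.46],[7.5,0,0],0],[[0,0.04,-0.46],[8,0,0],0],[[0,0,0],[0,0,0],0]]' >/dev/null; python3 st.py;python3 - <<'E'
from h import *
c=cams();crop(c,"top",280,180,200,200,3,"pics/t5.png")
E
```

```text
t 5.625 p [ 423.7 -177.    96.4] w 0.5
tooly yaw -10.3 x [-0.003  0.002 -1.   ]
to D tool mm [-12.7  36.2   1.8] r 36.3 to B tool [ -7.9 124.1  -2.2]
force tool [-4.14 -5.49  0.27] mom [-0.06  0.08 -0.96]
```

View pics/t5.png

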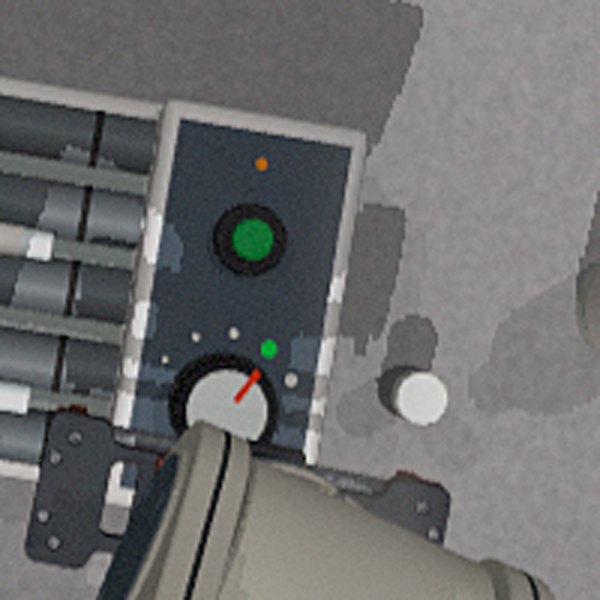

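The pointer, (236,401) to (257,373) in the crop, is about 37° right of up and lines up with the green dot at (269,348). Now I'll back off radially and raise.

```bash
python3 -m crank '[[[0,-0.8,0],[0,0,0],0],[[0,-0.8,0],[0,0,0],0],[[-3,0,0],[0,0,0],0],[[-3,0,0],[0,0,0],0],[[0,0,0],[0,0,0],0]]'; python3 st.py;python3 - <<'E'
from h import *
c=cams();crop(c,"top",280,180,200,200,3,"pics/t6.png");crop(c,"side",180,180,240,190,3,"pics/s6.png")
E
```

```text
t: 6.35
ee_pos: [410.5, -175.6, 158.5]
orientation: [1.343, 1.113, -1.339]
ft_force: [-0.2, -0.2, -0.7]
width: 0.3
t 6.35 p [ 410.5 -175.6  158.5] w 0.3
tooly yaw -10.4 x [ 0.005 -0.002 -1.   ]
to D tool mm [49.7 49.2  0.7] r 49.4 to B tool [ 55.1 137.   -3.5]
force tool [ 0.74 -0.17  0.26] mom [-0.01 -0.02 -0.05]
```

View pics/t6.png

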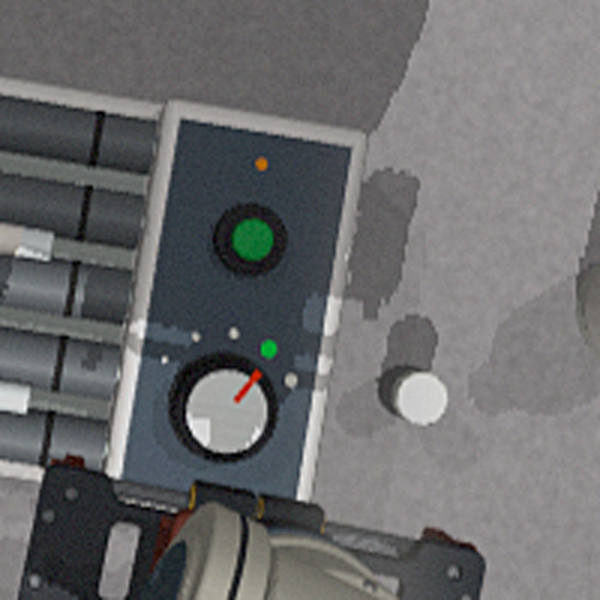

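View pics/s6.png

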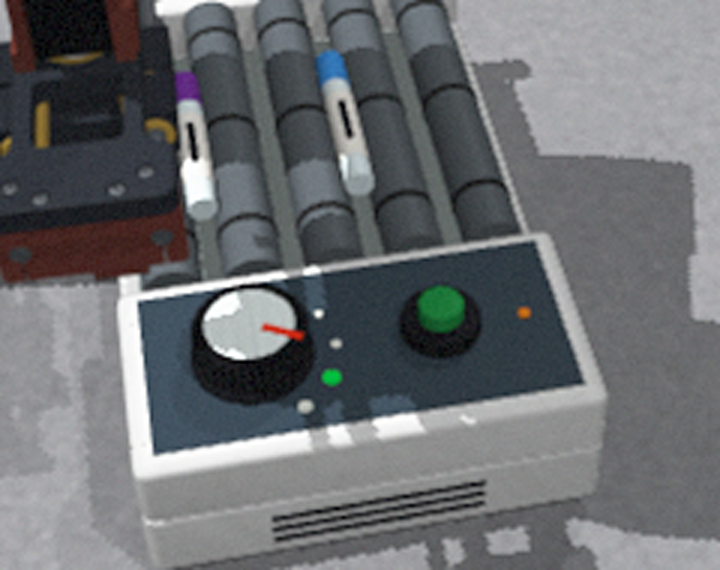

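The dial is clicked in with the pointer at -38° world, which matches the green mark, and no force remains. Now I'll go over the start button.

```bash
python3 -m crank '[[[0,4.55,-0.1],[0,0,0],0],[[0,4.55,-0.1],[0,0,0],0],[[0,4.55,-0.1],[0,0,0],0],[[0,0,0],[0,0,0],0]]'; python3 -m crank '[[[2.5,0,0],[0,0,0],0],[[2.2,0,0],[0,0,0],0],[[0,0,0],[0,0,0],0]]' ; python3 st.py;python3 - <<'E'
from h import *
c=cams();crop(c,"top",280,180,200,200,3,"pics/t7.png");crop(c,"side",180,180,240,190,3,"pics/s7.png")
E
```

```text
t: 6.95
ee_pos: [546.0, -197.0, 155.0]
orientation: [1.342, 1.118, -1.341]
ft_force: [-2.1, 0.9, -0.4]
width: 0.1
t: 7.32
ee_pos: [541.0, -195.9, 107.1]
orientation: [1.341, 1.123, -1.346]
ft_force: [0.1, 0.6, 1.3]
width: 0.3
t 7.325 p [ 541.  -195.9  107.1] w 0.3
tooly yaw -10.4 x [-0.006  0.002 -1.   ]
to D tool mm [ -1.4 -82.6   4.5] r 82.7 to B tool [3.1 5.3 0.3]
force tool [-1.28 -0.02 -0.63] mom [ 0.05  0.02 -0.03]
```

View pics/s7.png

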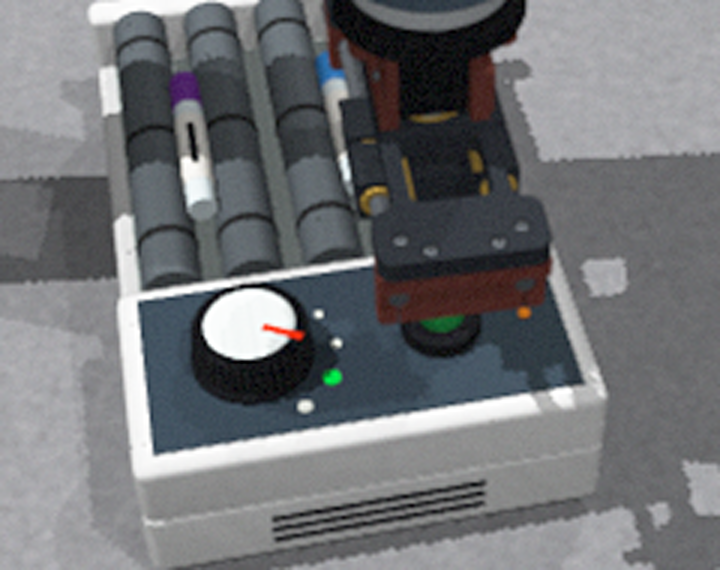

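```bash
python3 -m crank '[[[0,0,0],[0,0,0],0],[[0,0,0],[0,0,0],0]]'>/dev/null ; python3 st.py
```

```text
t 7.675 p [ 544.4 -197.   110.5] w 0.3
tooly yaw -10.4 x [ 0.001 -0.    -1.   ]
to D tool mm [  1.4 -86.1   4. ] r 86.2 to B tool [ 6.5  1.8 -0.2]
force tool [-0.51  0.85  0.01] mom [ 0.01  0.01 -0.  ]
```

```bash
python3 -m crank '[[[0.5,0.1,0],[0,0,0],0],[[0.3,0,0],[0,0,0],0],[[0.2,0,0],[0,0,0],0],[[0,0,0],[0,0,0],0]]'>/dev/null ; python3 st.py; python3 -m crank '[[[0.15,0,0],[0,0,0],0],[[0.1,0,0],[0,0,0],0],[[0,0,0],[0,0,0],0]]'>/dev/null ; python3 st.py
```

```text
t 8.175 p [ 545.4 -197.1   99.8] w 0.7
tooly yaw -10.4 x [ 0.001 -0.    -1.   ]
to D tool mm [ -9.2 -87.2   4. ] r 87.3 to B tool [-4.2  0.7 -0.2]
force tool [-5.21  1.51  0.21] mom [0.02 0.03 0.2 ]
t 8.55 p [ 545.6 -197.2   99. ] w 0.4
tooly yaw -10.4 x [ 0.001 -0.    -1.   ]
to D tool mm [-10.1 -87.3   4. ] r 87.4 to B tool [-5.   0.6 -0.2]
force tool [-18.61  -3.14  -0.67] mom [ 0.04  0.17 -0.66]
```

The button bottomed out, with the tip at z 99 and the force rising to 18 N. Now I'll release and rise.

```bash
python3 -m crank '[[[-1,0,0],[0,0,0],0],[[-3,0,0],[0,0,0],0],[[-4,0,0],[0,0,0],0],[[0,-4,0],[0,0,0],0],[[0,-5,0],[0,0,0],0]]'>/dev/null; python3 -m crank '[[[0,-5,0],[0,0,0],0],[[0,-5,0],[0,0,0],0],[[0,0,0],[0,0,0],0],[[0,0,0],[0,0,0],0]]'; python3 st.py;python3 - <<'E'
from h import *
import pickle
c=cams();crop(c,"top",150,150,300,220,2.6,"pics/t8.png");crop(c,"side",180,150,240,270,2.2,"pics/s8.png")
E
```

```text
t: 9.68
ee_pos: [359.0, -162.9, 177.5]
orientation: [1.343, 1.116, -1.342]
ft_force: [0.8, -0.8, 0.6]
width: 0.4
t 9.675 p [ 359.  -162.9  177.5] w 0.4
tooly yaw -10.5 x [ 0.001 -0.001 -1.   ]
to D tool mm [ 68.7 102.3   3.8] r 102.5 to B tool [ 73.8 190.2  -0.4]
force tool [-0.64  0.96  0.6 ] mom [ 0.07 -0.01  0.01]
```

View pics/t8.png

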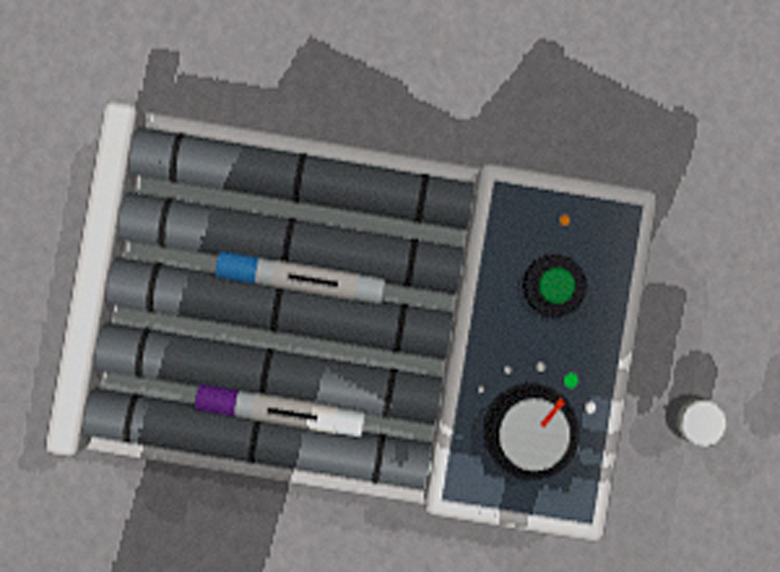

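View pics/s8.png

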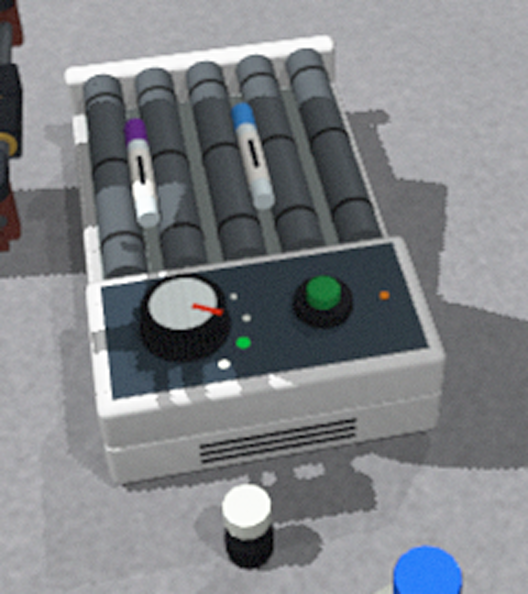

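In the top crop the pointer, (543,426)-(562,400), points at the green dot at (571,380). The button at (557,285) is out again. The tubes, vial and bottle are where they were at the start, and the arm is clear.

```bash
python3 -c "
from workcell import *
print(close_job())"
```

```text
the job is handed in; nothing more can be done
None
```

The dial is set to the green mark and the start button has been pressed and is out again. I handed the job in at about 9.8 s of the 48 s allowed; it reported no verdict.

**Dial:** It started two clicks below green (0.524 rad). I kept the fingers closed and pressed their side on the rim with 5–9 N, then swung it about 60° clockwise. After I took the finger away, the pointer read about -37° in the top picture, against -38° measured for the green mark.

**Start button:** I then pressed it until it bottomed out, with the fingertip at 99 mm above the table and the force rising to about 18 N. In the last pictures it looks fully out.

**Last checks:** By eye in both pictures, the tubes and vial had not moved. Only the bottle's cap was in the last side picture, and I did not measure these positions. The arm was clear, with no contact force beyond sensor noise.

**Disagreement:** The two cameras differed by about 2–3 mm on where the dial and button are. Touching the dial suggested the top camera was closer.

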